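# Clamp the sample jar on the shaker

### The job

Get the amber sample jar clamped for a shaking run without gripping or lifting it: push it gently along the shaker's platform with the fingertips until it stands centred on the dark centre line, and slide the front roller bar up so that the jar is shut in snugly, upright, between that bar and the middle bar. Leave the two bottles already clamped behind it, the beaker and the tip box undisturbed.

Things in the scene. Friction and masses are not known exactly. Their poses are not given: they have to be found in the camera images.
- shaker: Bench orbital shaker: teal case, bare aluminium platform. It does not move. Origin: centre of its underside, on the bench; z up; +x to its rear (away from the robot, give or take its yaw), +y to its left. The control console in front reaches x = -201 mm and is at most 66 mm high.
- platform_mid (a point): Centre of the platform's flat top, 100 mm above the bench; axes as the shaker's. Platform 330 x 330 mm, with a dark centre line 3 mm wide along x at y = 0. Beyond |y| = 126 mm stand guide rods (along x, y = +/-148 mm), corner posts and the bars' end blocks and collars, up to 144 mm above the bench; above the platform there is nothing else but the bars and vessels.
- middlebar_mid (a point): Centre of the axis of the locked middle roller bar, at shaker x = 30 mm, y = 0, 132 mm above the bench. All three bars are black rubber, 12 mm in diameter, lie along the shaker's y, and have their axes 32 mm above the platform. This one is the stop for the jar.
- rearbar_mid (a point): The same for the locked rear bar, at shaker x = 99 mm; it and the middle bar hold the two bottles.
- mark (a point): Point on the platform's top, on the centre line, 37 mm in front of the middle bar's axis: the centre of the jar's underside is here when the jar stands on the line and touches the middle bar.
- clampbar (a joint): Travel of the sliding front bar (orange end blocks) in m: at 0 its axis lies at shaker x = -150 mm, and it grows as the bar moves to the rear along the shaker's +x (bar x = -0.150 + joint). It starts at 0 to 0.02. Friction of about 3 N holds it where it is left; no spring. Travel ends at 0.17. With the jar touching both bars it reads 0.106.
- clampbar_mid (a point): Centre of the axis of the sliding front bar, above the centre line, 132 mm above the bench; pushed here from the front with shut fingers it slides freely.
- jar: Closed amber glass sample jar, paper label, white screw cap: 62 mm diameter up to 52 mm high, cap 57 mm, 80 mm tall, about 0.25 kg. Origin: centre of its underside, z up. Starts upright on the platform between front and middle bar, 20 to 62 mm to one side of the line. Slides at 1 to 3 N; pushed up to 35 mm above the platform it does not tip; the front bar moves it straight back.
- bottle_left: Clear bottle with blue cap, 56 mm in diameter, 100 mm tall, clamped between middle and rear bar at the left (shaker y about +65 mm). Origin: centre of its underside. To be left alone.
- bottle_right: The same at the right (shaker y about -65 mm). To be left alone.
- beaker: Empty glass beaker, 68 mm across, 90 mm tall, on the bench to one side of the shaker. Origin: centre of its underside. To be left alone.
- tipbox: Blue pipette-tip box with clear cover, 115 x 70 x 62 mm, on the bench to the other side of the shaker. Origin: centre of its underside. To be left alone.

How it is judged:
By the outcome, as a careful person would: the job done as asked, in the order asked, and still so for the second after the job is handed in, with the robot touching nothing.
It also fails if it takes over 48 s, if anything falls off the work surface, if the arm or the gripper's body presses on something with over 40 N, if the wrist force passes 120 N, or if a joint passes its speed limit or range.

### The arm

A 6-joint arm with a two-finger parallel gripper is mounted at the origin on the work surface. World frame = base frame: x ahead of the robot, y to its left, z up, the work surface at z = 0. Lengths are in mm, angles in degrees, forces in N, time in s.
With the tool pointing down it reaches from about 300 to 850 mm from the base axis. Payload 4.2 kg.
Tool frame: the origin (TCP) lies at the very end of the fingers, on their centre line; the grasp point (between the pads) lies 19 mm behind it; z points along the fingers, y is the line along which they close (so a half turn about z gives the same grasp; the last joint's range is limited). The gripper opens to 91 mm and grips with 3 to 60 N. Pads are 32 mm wide; open, the fingers measure 118 mm over their backs; the gripper's body (76 mm by 178 mm) begins 60 mm behind the grasp point.
Start: joints at [-64.515, 18.312, 89.639, -0, 72.044, -1.146], TCP at [257.746, -514.014, 213.976] pointing down, gripper open.
Joint ranges: [-177.97, 177.97], [-48.28, 115.42], [12.27, 149.76], [-77.06, 257.06], [2.81, 150.46], [-146.56, 146.56]. Speed limits (degrees/s): [147.25, 147.25, 180, 180, 180, 180].

### API

Orientations are given as [roll, pitch, yaw] about the fixed x, y, z axes, in that order (R = Rz(yaw) Ry(pitch) Rx(roll)).
In Python, from workcell import env, grab_frame gives the robot as it stands. The module is installed in compiled form; this text tells all that it offers.
- The arm moves only by the tool move_arm, never from a script. Its argument "plan" is a list of rows, each an object of numbers: "tx", "ty", "tz": the shift along the tool's x, y, z in cm; "wx", "wy", "wz": the turn, a rotation vector about the tool's x, y, z in rad. In form: [{"tx": .., "ty": .., "tz": .., "wx": .., "wy": .., "wz": ..}, ...]. A call has 1 to 12 rows; each row shifts and turns the commanded pose from where the row before left it, along the tool's axes as they then stand; what a row does not reach is not made up. A row lasts 1/12 s, in which the tool goes at most 41.7 mm and 7.16 degrees, less where a joint would pass 70% of its speed; a pose out of reach is approached as far as the arm can. A call is refused whole if a number of a shift passes 4.17 or a number of a turn 0.125, either way. A call with a gripper value outside its range is refused whole. "gripper" is the finger opening in cm, from 0 to 9.12, set as the call begins (left out, the last holds). The fingers move at their own pace and stop on an object; "force" is the grip in N (left out, the last holds). Time passes only in rows, so rows that do not move let the fingers close. It gives the time, the measured TCP pose, the force, the opening and the grip force at its end, in the units of the state.
- env.state(): the state, without advancing time (a new reading comes with each control period).
- grab_frame(name): name is "side" or "top" or "wrist"; returns a dict with "color" (400x640x3 uint8, red, green, blue), "vfov" (degrees; the focal length in pixels is half the picture's height over the tangent of half this angle, whatever the lens; pixels are square), "cx", "cy" (the principal point, pixels), "view" (4x4, takes a point from world to camera coordinates). Camera axes: x right, y up, looking along -z (the intrinsics and any distortion apply to the point x, -y, -z); pixel columns grow to the right and rows downward; lengths in mm; the calibration is good to about 2 mm. A picture is of the moment at which its call begins. There is no depth.
- env.job_done(): hands the job in; it is judged then, once.
The state is a dict: "time_s": time; "qpos": joint angles; "qvel": joint speeds; "effort": joint torques, N m; "ee_pos": TCP position; "ee_rot": TCP orientation; "force": force on the tool from outside, world axes, zero at the start; "torque": the same for the moment, N m; "gripper_width": finger opening in mm; "gripper_force": force on a finger pad.
Only numpy, scipy, OpenCV 4.12 (cv2) and the standard library are available. Lean on these libraries where they do the work, as an engineer would, in place of code of your own. Each camera call takes 0.05 s, during which the arm holds its last target. There are 200 camera calls.

## Working session

There is one attempt and no reset: what is moved stays moved. The work goes in short steps, Python scripts to look and compute and a tool call to move; the robot and the scene stay as the last step left them, time stands still between calls to the robot, and variables do not carry over. Pictures are saved under pics/ and viewed, at most 10 in all, crops included, and the job is handed in when it is done.

Besides the shell and the picture viewer there is one more tool, called after "Emit:" as name(argument=value, ...) on one line, values as JSON. move_arm: Moves the arm, as the interface text tells. Its arguments: {"type":"object","properties":{"plan":{"type":"array","items":{"type":"object","properties":{"tx":{"type":"number"},"ty":{"type":"number"},"tz":{"type":"number"},"wx":{"type":"number"},"wy":{"type":"number"},"wz":{"type":"number"}}}},"gripper":{"type":"number"},"force":{"type":"number"}},"required":["plan"]}

```bash
mkdir -p pics; python3 - <<'E'
from workcell import env, grab_frame
import cv2, pickle
s=env.state(); print({k:s[k] for k in('time_s','ee_pos','ee_rot','force','gripper_width')})
for n in('side','top','wrist'):
    f=grab_frame(n); pickle.dump(f,open(f'{n}0.pkl','wb')); cv2.imwrite(f'pics/{n}0.png',f['color'][:,:,::-1]); print(n,f['vfov'],f['cx'],f['cy'],f['view'].round(3).tolist(),[k for k in f])
E
```

```text
{'time_s': 0.0, 'ee_pos': array([ 257.53424592, -513.51768188,  213.13677952]), 'ee_rot': array([-1.79898743e+02, -3.73303281e-03,  2.66332207e+01]), 'force': array([-0.90852618,  0.32222442, -0.20579773]), 'gripper_width': 90.86671152732139}
side 53.57671609295055 314.445092324101 199.02792293831405 [[-0.779, -0.627, 0.005, 454.678], [0.464, -0.57, 0.678, -315.736], [-0.423, 0.53, 0.735, -882.546], [0.0, 0.0, 0.0, 1.0]] ['color', 'vfov', 'cx', 'cy', 'view']
top 52.83808866753981 324.51853658196785 199.97419402860064 [[0.013, -1.0, -0.009, 32.617], [0.992, 0.012, 0.122, -605.269], [-0.122, -0.011, 0.992, -1028.531], [0.0, 0.0, 0.0, 1.0]] ['color', 'vfov', 'cx', 'cy', 'view']
wrist 68.891482971628 320.7645132301049 201.95581409465163 [[0.448, -0.894, -0.001, -575.568], [0.861, 0.432, -0.268, 29.752], [0.239, 0.119, 0.964, -390.44], [0.0, 0.0, 0.0, 1.0]] ['color', 'vfov', 'cx', 'cy', 'view']
```

View pics/top0.png

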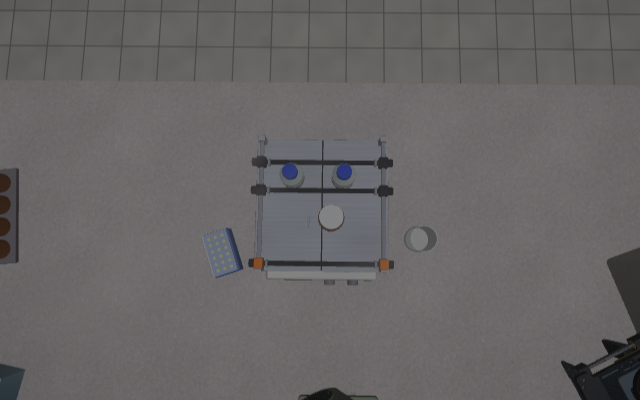

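View pics/side0.png

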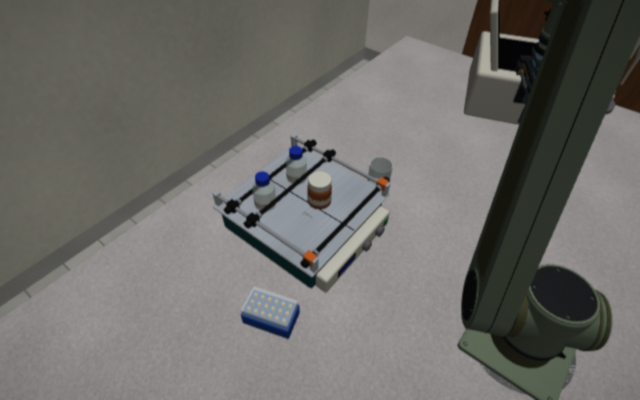

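The top view shows the jar's white cap at (331,217), right of the centre line (about x=322). The front bar runs between the orange blocks at (258,264) and (386,265), and the middle bar is at row 190. The side view agrees: everything is upright, with the tip box on the left and the beaker on the right.

```bash
cat > h.py <<'E'
import numpy as np, cv2
def ray(f,u,v):
    F=200/np.tan(np.radians(f['vfov']/2)); V=np.array(f['view']); R=V[:3,:3]; c=-R.T@V[:3,3]
    d=np.array([(u-f['cx'])/F,-(v-f['cy'])/F,-1.]); return c,R.T@d
def onz(f,u,v,z):
    c,d=ray(f,u,v); return c+d*(z-c[2])/d[2]
def tri(a,b):
    (c1,d1),(c2,d2)=a,b; A=np.stack([d1,-d2],1); t=np.linalg.lstsq(A,c2-c1,rcond=None)[0]
    p,q=c1+t[0]*d1,c2+t[1]*d2; return (p+q)/2,np.linalg.norm(p-q)
def proj(f,P):
    F=200/np.tan(np.radians(f['vfov']/2)); p=(np.array(f['view'])@np.append(P,1))[:3]
    return f['cx']+F*p[0]/-p[2], f['cy']-F*p[1]/-p[2]
def blobs(m,amin=20):
    n,l,st,ce=cv2.connectedComponentsWithStats(m.astype(np.uint8)); return [(st[i,4],ce[i].round(1),st[i,:4].tolist()) for i in range(1,n) if st[i,4]>=amin]
E
python3 - <<'E'
import pickle; from h import *
F={n:pickle.load(open(n+'0.pkl','rb')) for n in('top','side')}
B={}
for n,f in F.items():
    hsv=cv2.cvtColor(f['color'],cv2.COLOR_RGB2HSV); H,S,V=cv2.split(hsv)
    print(n,'orange',blobs((H>4)&(H<16)&(S>170)&(V>120))); print('blue',blobs((H>110)&(H<125)&(S>180)&(V>80)))
t=F['top']; c=t['color'].astype(int)
print(c[217,331],c[217,300],c[230,315:330].sum(1)//3,c[255:275,300].sum(1)//3, c[180:200,310].sum(1)//3)
g=c.sum(2)//3
def edge_line(rows):  # dark line column centroid
    out=[]
    for r in rows:
        w=g[r,316:330]; d=np.clip(np.median(w)-w-8,0,None); 
        if d.sum()>0: out.append(((d*np.arange(316,330)).sum()/d.sum(),r))
    return np.array(out)
L=edge_line(range(236,258)); p=np.polyfit(L[:,1],L[:,0],1); print('line',p,np.polyval(p,[236,258]))
P=[onz(t,np.polyval(p,r),r,100) for r in(236,258)]; print(P)
for (n,cols,rr) in(('front',(275,290,305,340,355,370),(258,272)),('mid',(275,308,313,330,370),(184,196)),('rear',(275,310,330,370),(156,168))):
    o=[]
    for u in cols:
        w=g[rr[0]:rr[1],u]; d=np.clip(70-w,0,None); o.append(onz(t,u,(d*np.arange(*rr)).sum()/d.sum(),132)[:2].round(1).tolist())
    q=np.array(o); k=np.polyfit(q[:,1],q[:,0],1); print(n,o,'slope deg',np.degrees(np.arctan(k[0])))
m=(c.min(2)>140); 
for b in blobs(m[195:240,315:350]): print('cap',b,onz(t,b[1][0]+315,b[1][1]+195,180))
E
```

```text
top orange [(np.int32(72), array([257.5, 263. ]), [254, 259, 8, 9])]
blue []
side orange [(np.int32(47), array([382.4, 181. ]), [378, 178, 10, 8]), (np.int32(73), array([309.5, 255.8]), [304, 252, 12, 10])]
blue [(np.int32(83), array([295.3, 150.4]), [290, 146, 12, 9]), (np.int32(99), array([261.8, 176.8]), [256, 172, 13, 10]), (np.int32(52), array([264. , 323.4]), [242, 316, 45, 16])]
[130 130 132] [104 107 114] [110 110 110 110 110 111  54  89 110 105  92  92  61  52  54] [109 111 110 111 110  91  55  40  40  40  47  87 109 110 110 111 122 129
 129 129] [108 109 109 108 109 108 107  90  55  40  40  40  58  93 110 111 111 110
 112 111]
line [-2.00335432e-02  3.26017739e+02] [321.28982314 320.84908519]
[array([507.59894161,  46.3236545 , 100.        ]), array([453.93851724,  46.64288022, 100.        ])]
front [[441.8, 154.5], [442.0, 118.9], [441.5, 83.4], [442.5, 0.6], [442.8, -34.8], [442.3, -70.2]] slope deg -0.2251070103872638
mid [[616.9, 159.4], [617.0, 79.5], [617.2, 67.4], [616.6, 26.3], [617.3, -70.3]] slope deg -0.06935774543091688
rear [[686.1, 161.3], [686.2, 75.8], [685.5, 27.0], [686.4, -70.4]] slope deg -0.04093784488983258
```

Emit:
move_arm(plan=[{"wz": 0.116,"tz": -0.7},{"wz": 0.116,"tz": -0.7},{"wz": 0.116,"tz": -0.7},{"wz": 0.116,"tz": -0.7},{"tx": 1.3,"ty": -2.8},{"tx": 1.3,"ty": -2.8},{"tx": 1.3,"ty": -2.8},{"tx": 1.3,"ty": -2.8},{"tx": 1.3,"ty": -2.8},{"tx": 1.3,"ty": -2.8},{"tx": 1.3,"ty": -2.8},{"tx": 1.3,"ty": -2.8}], gripper=0)

```text
schema error: expected keys tx, ty, tz, wx, wy, wz
```

Emit:
move_arm(plan=[{"tx": 1.3,"ty": -2.8},{"tx": 1.3,"ty": -2.8},{"tx": 1.3,"ty": -2.8},{"tx": 1.3,"ty": -2.8},{"tx": 1.3,"ty": -2.8},{"tx": 1.3,"ty": -2.8},{"tx": 1.3,"ty": -2.8},{"tx": 1.3,"ty": -2.8},{"tx": 1.3,"ty": -2.8},{"tx": 1.3,"ty": -2.8},{"tx": 1.3,"ty": -2.8},{}])

```text
schema error: expected keys tx, ty, tz, wx, wy, wz
```

```bash
cat > snap.py <<'E'
import sys,pickle,cv2; from workcell import env,grab_frame
n,k=sys.argv[1:3]; f=grab_frame(n); pickle.dump(f,open(k+'.pkl','wb')); cv2.imwrite(f'pics/{k}.png',f['color'][:,:,::-1])
s=env.state(); print(s['time_s'],s['ee_pos'].round(1),s['ee_rot'].round(2),s['force'].round(1),s['qpos'])
E
python3 snap.py wrist w1
```

```text
0.2 [ 257.6 -513.7  213.5] [-179.94   -0.     26.63] [-0.  -0.  -0.6] [-6.45170072e+01  1.83368498e+01  8.96780577e+01 -3.72669123e-04
  7.20452968e+01 -1.14513997e+00]
```

View pics/w1.png

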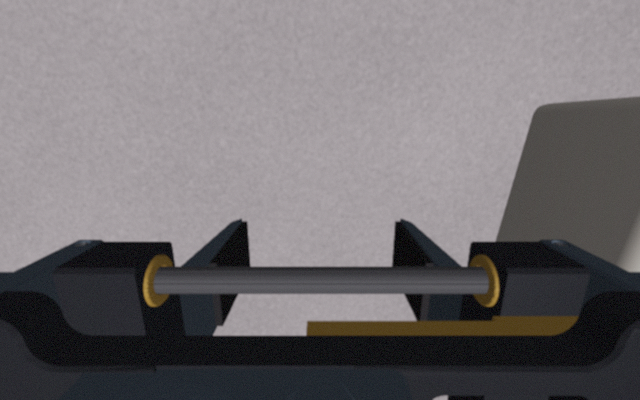

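The tool requires all six keys, so neither move ran. The wrist picture shows the gripper covering rows below 220, so only the upper half is usable and I will place the TCP further back.

Emit:
move_arm(plan=[{"tx": 0,"ty": 0,"tz": -1.6,"wx": 0,"wy": 0,"wz": 0.116},{"tx": 0,"ty": 0,"tz": -1.6,"wx": 0,"wy": 0,"wz": 0.116},{"tx": 0,"ty": 0,"tz": -1.6,"wx": 0,"wy": 0,"wz": 0.116},{"tx": 0,"ty": 0,"tz": -1.6,"wx": 0,"wy": 0,"wz": 0.116},{"tx": 1,"ty": -2.9,"tz": 0,"wx": 0,"wy": 0,"wz": 0},{"tx": 1,"ty": -2.9,"tz": 0,"wx": 0,"wy": 0,"wz": 0},{"tx": 1,"ty": -2.9,"tz": 0,"wx": 0,"wy": 0,"wz": 0},{"tx": 1,"ty": -2.9,"tz": 0,"wx": 0,"wy": 0,"wz": 0},{"tx": 1,"ty": -2.9,"tz": 0,"wx": 0,"wy": 0,"wz": 0},{"tx": 1,"ty": -2.9,"tz": 0,"wx": 0,"wy": 0,"wz": 0},{"tx": 1,"ty": -2.9,"tz": 0,"wx": 0,"wy": 0,"wz": 0},{"tx": 1,"ty": -2.9,"tz": 0,"wx": 0,"wy": 0,"wz": 0}], gripper=0)

```text
time_s: 1.2
ee_pos: [337.6, -280.4, 277.9]
ee_rot: [-180.0, -0.0, 0.0]
force: [0.6, 0.3, 0.8]
gripper_width: 14.1
gripper_force: 0.0
```

Emit:
move_arm(plan=[{"tx": 1,"ty": -2.9,"tz": 0,"wx": 0,"wy": 0,"wz": 0},{"tx": 1,"ty": -2.9,"tz": 0,"wx": 0,"wy": 0,"wz": 0},{"tx": 1,"ty": -2.9,"tz": 0,"wx": 0,"wy": 0,"wz": 0},{"tx": 1,"ty": -2.9,"tz": 0,"wx": 0,"wy": 0,"wz": 0},{"tx": 1,"ty": -2.9,"tz": 0,"wx": 0,"wy": 0,"wz": 0},{"tx": 1,"ty": -2.9,"tz": 0,"wx": 0,"wy": 0,"wz": 0},{"tx": 1,"ty": -2.9,"tz": 0,"wx": 0,"wy": 0,"wz": 0},{"tx": 1,"ty": -2.9,"tz": 0,"wx": 0,"wy": 0,"wz": 0},{"tx": 1,"ty": -2.9,"tz": 0,"wx": 0,"wy": 0,"wz": 0},{"tx": 1,"ty": -2.9,"tz": 0,"wx": 0,"wy": 0,"wz": 0},{"tx": 0.5,"ty": -1.5,"tz": 0,"wx": 0,"wy": 0,"wz": 0},{"tx": 0,"ty": 0,"tz": 0,"wx": 0,"wy": 0,"wz": 0}])

```text
time_s: 2.2
ee_pos: [443.0, 25.7, 277.6]
ee_rot: [-179.9, 0.0, 0.3]
force: [0.5, -0.2, 0.0]
gripper_width: 0.2
gripper_force: 0.0
```

```bash
python3 snap.py wrist w2
```

```text
2.25 [442.4  24.2 277.6] [1.7998e+02 4.0000e-02 2.2000e-01] [-0.4  0.3 -0.3] [ 1.65616446e+00  4.08668930e+00  9.87615868e+01 -1.99305588e-02
  7.71940109e+01  9.14369331e+01]
```

View pics/w2.png

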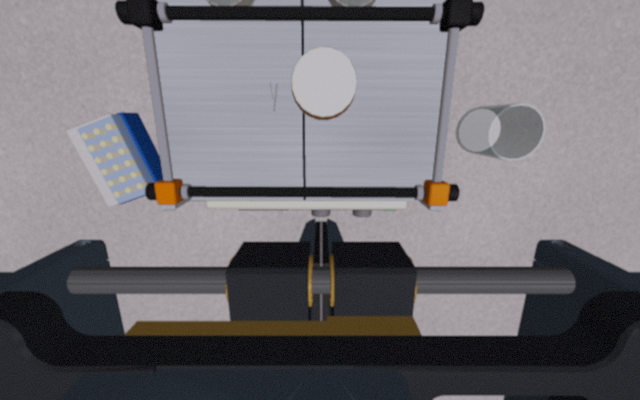

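The wrist view shows the cap as an ellipse centred near (324,82), the centre line at u≈304, the middle bar at row 13 and the front bar at row 192. Next I measure these precisely.

```bash
cat > meas.py <<'E'
import sys,pickle; from h import *
def cap(f,box):
    x0,y0,x1,y1=box; c=f['color'][y0:y1,x0:x1].astype(int); m=((c.min(2)>122)&(c.max(2)-c.min(2)<9)).astype(np.uint8)
    m=cv2.morphologyEx(m,cv2.MORPH_OPEN,np.ones((3,3),np.uint8)); k=max(cv2.findContours(m,0,1)[0],key=cv2.contourArea)
    e=cv2.fitEllipse(cv2.convexHull(k)); return (e[0][0]+x0,e[0][1]+y0),e[1]
def cen(w,a): d=np.clip(np.median(w)-w-15,0,None); return (d*np.arange(a,a+len(w))).sum()/d.sum()
def wrist(f,cols,vm,vf,rows,u0,box):
    g=f['color'].astype(float).mean(2); r={}
    for n,v in(('mid',vm),('front',vf)):
        if v is None: continue
        q=np.array([onz(f,u,cen(g[max(v-12,0):v+13,u],max(v-12,0)),132)[:2] for u in cols]); k=np.polyfit(q[:,1],q[:,0],1); r[n]=k; print(n,'x at y=50: %.1f'%np.polyval(k,50),'slope %.2f deg'%np.degrees(np.arctan(k[0])),'res',(q[:,0]-np.polyval(k,q[:,1])).std().round(2))
    q=np.array([onz(f,cen(g[v,u0-9:u0+10],u0-9),v,100)[:2] for v in rows]); k=np.polyfit(q[:,0],q[:,1],1); r['line']=k
    print('line y at x=580: %.1f, at 480 %.1f'%tuple(np.polyval(k,[580,480])),'res',(q[:,1]-np.polyval(k,q[:,0])).std().round(2))
    e,ax=cap(f,box); P=onz(f,*e,180); print('cap px',e,ax,'at z180',P.round(1),'off line %.1f'%(P[1]-np.polyval(k,P[0])),'behind mid %.1f'%(P[0]-np.polyval(r['mid'],P[1]))); return r,e,P
E
python3 - <<'E'
from meas import *
f=pickle.load(open('w2.pkl','rb')); t=pickle.load(open('top0.pkl','rb'))
r,e,P=wrist(f,[200,220,240,260,340,360,380,400],13,192,list(range(25,50))+list(range(125,180)),304,(270,30,380,150))
x=cv2.cvtColor(t['color'],cv2.COLOR_RGB2GRAY); 
c=t['color'][195:240,312:352].astype(int); print(c[22,:,0]); 
e2,a2=cap(t,(312,195,352,240)); print(e2,a2); print('tri cap',tri(ray(f,*e),ray(t,*e2)))
for v in(25,125,178): print(f['color'][v,296:312].mean(1).round())
E
```

```text
** On entry to DLASCL parameter number  4 had an illegal value
 ** On entry to DLASCL parameter number  4 had an illegal value
 ** On entry to DLASCL parameter number  4 had an illegal value
 ** On entry to DLASCL parameter number  4 had an illegal value
 ** On entry to DLASCL parameter number  5 had an illegal value
 ** On entry to DLASCL parameter number  4 had an illegal valuemeas.py:6: RuntimeWarning: invalid value encountered in scalar divide
  def cen(w,a): d=np.clip(np.median(w)-w-15,0,None); return (d*np.arange(a,a+len(w))).sum()/d.sum()
Traceback (most recent call last):
  File "meas.py", line 11, in wrist
    q=np.array([onz(f,u,cen(g[max(v-12,0):v+13,u],max(v-12,0)),132)[:2] for u in cols]); k=np.polyfit(q[:,1],q[:,0],1); r[n]=k; print(n,'x at y=50: %.1f'%np.polyval(k,50),'slope %.2f deg'%np.degrees(np.arctan(k[0])),'res',(q[:,0]-np.polyval(k,q[:,1])).std().round(2))
                                                                                           ~~~~~~~~~~^^^^^^^^^^^^^^^^^
numpy.linalg.LinAlgError: SVD did not converge in Linear Least Squares
```

```bash
sed -i 's/np.median(w)-w-15/np.percentile(w,75)-w-15/' meas.py
python3 - <<'E'
from meas import *
f=pickle.load(open('w2.pkl','rb')); t=pickle.load(open('top0.pkl','rb'))
r,e,P=wrist(f,[200,260,280,340,360,380,400],13,192,list(range(25,50))+list(range(125,180)),304,(270,30,380,150))
c=t['color'][195:240,312:352].astype(int); print(c[22,:,0]); 
e2,a2=cap(t,(312,195,352,240)); print(e2,a2); print('tri cap',tri(ray(f,*e),ray(t,*e2)))
for v in(25,125,178): print(f['color'][v,296:312].mean(1).round())
print(f['color'][0:30,260].mean(1).round(),f['color'][180:205,260].mean(1).round())
E
```

```text
mid x at y=50: 618.6 slope -0.10 deg res 0.19
front x at y=50: 443.5 slope -0.02 deg res 0.1
line y at x=580: 45.6, at 480 45.6 res 0.09
cap px (323.74245834350586, 80.83401870727539) (66.62459564208984, 70.17839050292969) at z180 [552.5  22.9 180. ] off line -22.7 behind mid -66.1
[105 103 105 105 106 105  72 120 129 130 129 129 131 129 129 129 130 130
 131 130 130 130 130 130 129 129 130 131 129 130 129  99  85 106 106 106
 106 106 106 105]
(330.93431091308594, 216.2239933013916) (22.983495712280273, 23.37681770324707)
tri cap (array([545.38955884,  23.64109237, 237.70575694]), np.float64(0.4686065970958112))
[164. 163. 163. 164. 153. 105.  53.  87. 145. 165. 164. 163. 162. 164.
 164. 163.]
[162. 163. 162. 163. 165. 157. 115.  58.  84. 146. 162. 163. 163. 163.
 163. 162.]
[166. 166. 167. 165. 166. 167. 153. 106.  64. 114. 153. 166. 168. 168.
 165. 167.]
[160. 160. 161. 163. 158. 137.  88.  39.  28.  28.  27.  26.  25.  27.
  18.  28.  25.  16.  16.  51. 111. 148. 160. 162. 163. 168. 166. 165.
 165. 164.] [163. 163. 163. 164. 164. 159. 125.  57.  24.  23.  29.  25.  31.  27.
  22.  28.  77. 135. 158. 160. 162. 173. 186. 186. 185.]
```

Emit:
move_arm(plan=[{"tx": 2.75,"ty": 1.5,"tz": 0,"wx": 0,"wy": 0,"wz": 0},{"tx": 2.75,"ty": 1.5,"tz": 0,"wx": 0,"wy": 0,"wz": 0},{"tx": 2.75,"ty": 1.5,"tz": 0,"wx": 0,"wy": 0,"wz": 0},{"tx": 2.75,"ty": 1.5,"tz": 0,"wx": 0,"wy": 0,"wz": 0},{"tx": 0,"ty": 0,"tz": 0,"wx": 0,"wy": 0,"wz": 0},{"tx": 0,"ty": 0,"tz": 0,"wx": 0,"wy": 0,"wz": 0}])

```text
time_s: 2.75
ee_pos: [552.4, -38.7, 277.0]
ee_rot: [180.0, 0.1, -0.1]
force: [-0.3, 0.3, -0.6]
gripper_width: 0.4
gripper_force: 0.0
```

```bash
python3 snap.py wrist w3; python3 - <<'E'
from meas import *
f=pickle.load(open('w2.pkl','rb')); t=pickle.load(open('top0.pkl','rb')); s=pickle.load(open('side0.pkl','rb'))
c=s['color'].astype(int); m=(c.min(2)>130)&(c.max(2)-c.min(2)<45)
print('side cap',blobs(m[165:195,300:340]))
P=np.array([553.5,23,180]); print('expected side px',proj(s,P), proj(t,P))
cv2.imwrite('pics/sidecrop.png',cv2.resize(s['color'][160:215,295:345,::-1],None,fx=8,fy=8,interpolation=cv2.INTER_NEAREST))
E
```

```text
2.8 [551.6 -37.9 277.4] [ 1.8e+02  1.2e-01 -6.0e-02] [ 0.2 -0.4  0.4] [-5.11863769e+00  1.44747869e+01  8.59548289e+01 -1.26222471e-02
  7.96848172e+01  8.49437377e+01]
side cap [(np.int32(731), array([23.7, 13.7]), [0, 0, 40, 30])]
expected side px (np.float64(318.57323100036456), np.float64(178.69815048265625)) (np.float64(331.19556738140375), np.float64(214.7620622868394))
```

View pics/sidecrop.png

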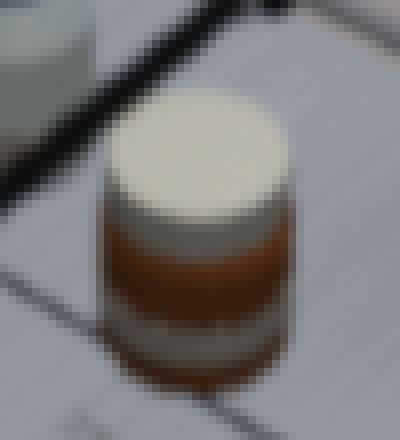

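View pics/w3.png

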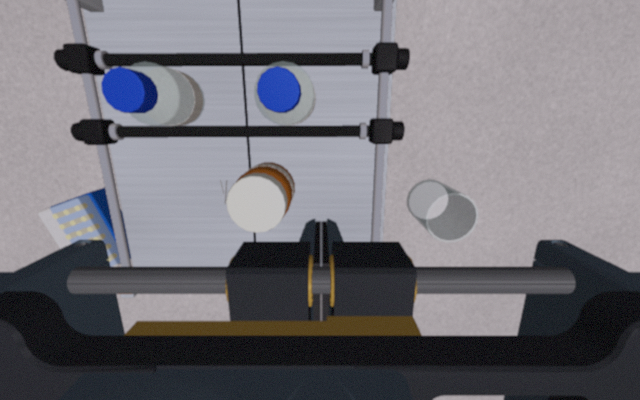

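The side crop shows the cap's top ellipse centred at about (319.6,179.2), where a 180 mm top height predicts (318.6,178.7). The wrist view from over the platform shows the cap at about (258,200), left of the fingers, and clear space where I will descend.

```bash
python3 - <<'E'
from meas import *
f=pickle.load(open('w2.pkl','rb')); s=pickle.load(open('side0.pkl','rb')); w=pickle.load(open('w3.pkl','rb'))
r,e3,P=wrist(w,[160,210,225,290,310,330],131,None,list(range(10,50))+list(range(75,120))+list(range(145,160)),243,(220,160,300,240))
e2=(323.7,79.8)
print(tri(ray(f,*e2),ray(s,319.6,179.2)),tri(ray(f,*e2),ray(w,*e3)))
E
```

```text
mid x at y=50: 618.6 slope 0.03 deg res 0.07
line y at x=580: 45.6, at 480 45.5 res 0.07
cap px (255.08940505981445, 203.7487030029297) (56.38080978393555, 61.45088195800781) at z180 [552.7  23.  180. ] off line -22.5 behind mid -65.9
(array([552.42194329,  22.28410971, 178.69048592]), np.float64(2.5313971643832707)) (array([553.10979911,  22.84471376, 181.26832976]), np.float64(0.28289787669173305))
```

Emit:
move_arm(plan=[{"tx": 0,"ty": 0,"tz": 2.7,"wx": 0,"wy": 0,"wz": 0},{"tx": 0,"ty": 0,"tz": 2.7,"wx": 0,"wy": 0,"wz": 0},{"tx": 0,"ty": 0,"tz": 2.7,"wx": 0,"wy": 0,"wz": 0},{"tx": 0,"ty": 0,"tz": 2.7,"wx": 0,"wy": 0,"wz": 0},{"tx": 0,"ty": 0,"tz": 2.7,"wx": 0,"wy": 0,"wz": 0},{"tx": 0,"ty": 0,"tz": 2.7,"wx": 0,"wy": 0,"wz": 0},{"tx": 0,"ty": 0,"tz": 0,"wx": 0,"wy": 0,"wz": 0},{"tx": 0,"ty": 0,"tz": 0,"wx": 0,"wy": 0,"wz": 0},{"tx": 0,"ty": 0,"tz": 0,"wx": 0,"wy": 0,"wz": 0}])

```text
time_s: 3.55
ee_pos: [552.9, -36.8, 117.8]
ee_rot: [180.0, -0.2, 0.1]
force: [1.0, 0.3, 0.2]
gripper_width: 0.6
gripper_force: 0.0
```

Emit:
move_arm(plan=[{"tx": 0,"ty": -0.4,"tz": 0,"wx": 0,"wy": 0,"wz": 0},{"tx": 0,"ty": -0.4,"tz": 0,"wx": 0,"wy": 0,"wz": 0},{"tx": 0,"ty": -0.3,"tz": 0,"wx": 0,"wy": 0,"wz": 0},{"tx": 0,"ty": -0.2,"tz": 0,"wx": 0,"wy": 0,"wz": 0},{"tx": 0,"ty": -0.2,"tz": 0,"wx": 0,"wy": 0,"wz": 0},{"tx": 0,"ty": -0.2,"tz": 0,"wx": 0,"wy": 0,"wz": 0},{"tx": 0,"ty": -0.2,"tz": 0,"wx": 0,"wy": 0,"wz": 0},{"tx": 0,"ty": -0.2,"tz": 0,"wx": 0,"wy": 0,"wz": 0},{"tx": 0,"ty": -0.2,"tz": 0,"wx": 0,"wy": 0,"wz": 0},{"tx": 0,"ty": -0.2,"tz": 0,"wx": 0,"wy": 0,"wz": 0},{"tx": 0,"ty": -0.2,"tz": 0,"wx": 0,"wy": 0,"wz": 0},{"tx": 0,"ty": -0.2,"tz": 0,"wx": 0,"wy": 0,"wz": 0}])

```text
time_s: 4.55
ee_pos: [552.4, -7.8, 116.0]
ee_rot: [180.0, -0.0, 0.0]
force: [-0.0, -3.4, 1.7]
gripper_width: 0.6
gripper_force: 1.5
```

```bash
python3 snap.py wrist w4
```

```text
4.6 [552.4  -7.4 116. ] [-1.8e+02 -1.0e-02  5.0e-02] [ 0.3 -2.5  1.7] [-1.96515489e+00  2.09212952e+01  1.00920731e+02  1.16296180e-03
  5.81476793e+01  8.79829085e+01]
```

View pics/w4.png

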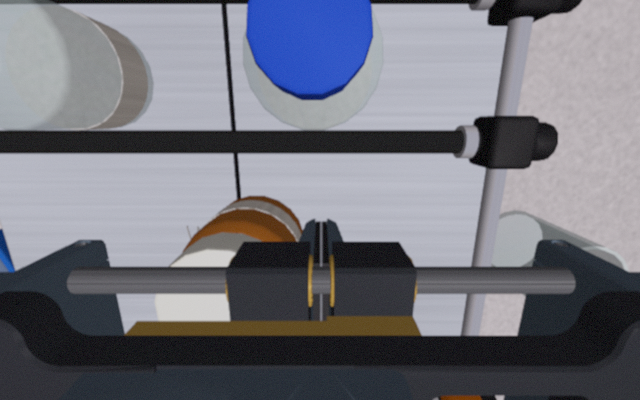

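The fingers are in contact with the jar (about 3 N) at the right side, as the picture shows: jar at (235,240), finger at (320,240). Next I push on slowly, then back off and look.

Emit:
move_arm(plan=[{"tx": 0,"ty": -0.2,"tz": 0,"wx": 0,"wy": 0,"wz": 0},{"tx": 0,"ty": -0.2,"tz": 0,"wx": 0,"wy": 0,"wz": 0},{"tx": 0,"ty": -0.1,"tz": 0,"wx": 0,"wy": 0,"wz": 0},{"tx": 0,"ty": -0.1,"tz": 0,"wx": 0,"wy": 0,"wz": 0},{"tx": 0,"ty": -0.1,"tz": 0,"wx": 0,"wy": 0,"wz": 0},{"tx": 0,"ty": 0,"tz": 0,"wx": 0,"wy": 0,"wz": 0},{"tx": 0,"ty": 0,"tz": 0,"wx": 0,"wy": 0,"wz": 0}])

```text
time_s: 5.18
ee_pos: [552.3, -0.6, 115.9]
ee_rot: [-180.0, -0.0, 0.0]
force: [0.2, -2.9, 1.5]
gripper_width: 0.4
gripper_force: 1.3
```

Emit:
move_arm(plan=[{"tx": 0,"ty": 0.5,"tz": 0,"wx": 0,"wy": 0,"wz": 0},{"tx": 0,"ty": 1,"tz": 0,"wx": 0,"wy": 0,"wz": 0},{"tx": 0,"ty": 0.5,"tz": -2,"wx": 0,"wy": 0,"wz": 0},{"tx": 0,"ty": 0,"tz": -3,"wx": 0,"wy": 0,"wz": 0},{"tx": 0,"ty": 0,"tz": -3,"wx": 0,"wy": 0,"wz": 0},{"tx": 0,"ty": 0,"tz": -3,"wx": 0,"wy": 0,"wz": 0},{"tx": 0,"ty": 0,"tz": -3,"wx": 0,"wy": 0,"wz": 0},{"tx": -2,"ty": -1,"tz": -2,"wx": 0,"wy": 0,"wz": 0},{"tx": -3,"ty": -2,"tz": 0,"wx": 0,"wy": 0,"wz": 0},{"tx": -3,"ty": -2,"tz": 0,"wx": 0,"wy": 0,"wz": 0},{"tx": -2,"ty": -1.5,"tz": 0,"wx": 0,"wy": 0,"wz": 0},{"tx": 0,"ty": 0,"tz": 0,"wx": 0,"wy": 0,"wz": 0}])

```text
time_s: 6.18
ee_pos: [448.3, 45.7, 276.1]
ee_rot: [-179.9, 0.1, 0.2]
force: [-0.3, -1.0, 0.5]
gripper_width: 0.4
gripper_force: 0.0
```

```bash
python3 snap.py wrist w5; python3 - <<'E'
from meas import *
f=pickle.load(open('w5.pkl','rb')); g=f['color'].mean(2)
m=f['color'].astype(int); m=(m.min(2)>122)&(m.max(2)-m.min(2)<9)
print(blobs(m[:220],300))
for P in([618.6,45.6,132],[443.5,45.6,132],[553,45.6,180],[590,45.6,100],[500,45.6,100],[443.5,0,132]): print(P,np.round(proj(f,P)))
E
```

```text
6.2333 [450.6  44.7 276.2] [-1.7997e+02 -1.0000e-02  1.5000e-01] [0.6 0.3 0.1] [4.18810273e+00 5.02860975e+00 9.79120654e+01 3.48606889e-02
 7.70482864e+01 9.40343070e+01]
[(np.int32(69255), array([324.2, 114.6]), [0, 0, 640, 220]), (np.int32(3731), array([325.2,  87.1]), [287, 52, 73, 70])]
[618.6, 45.6, 132] [321.  18.]
[443.5, 45.6, 132] [320. 196.]
[553, 45.6, 180] [320.  86.]
[590, 45.6, 100] [321.  58.]
[500, 45.6, 100] [320. 143.]
[443.5, 0, 132] [361. 196.]
```

View pics/w5.png

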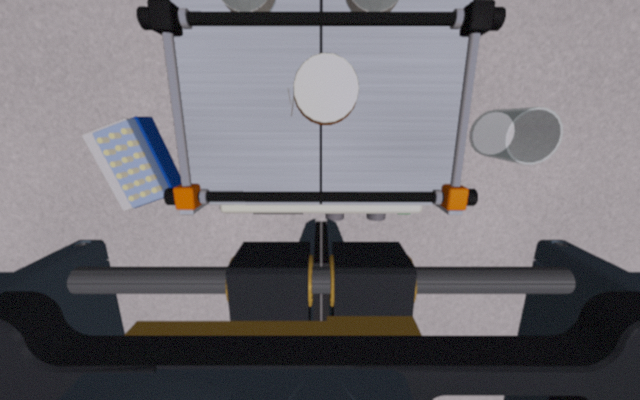

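The cap is now at (326,88) and the line at u≈320, so the jar is still a few millimetres to the right. The bars, the beaker and the tip box have not moved.

```bash
python3 - <<'E'
from meas import *
f=pickle.load(open('w5.pkl','rb'))
wrist(f,[210,240,260,280,340,360,400,420],18,197,list(range(30,48))+list(range(130,185)),320,(280,40,375,150))
E
```

```text
mid x at y=50: 618.6 slope -0.13 deg res 0.24
front x at y=50: 443.5 slope -0.08 deg res 0.12
line y at x=580: 45.7, at 480 45.7 res 0.03
cap px (325.9008331298828, 86.79140853881836) (66.6094741821289, 69.97032928466797) at z180 [552.7  40.9 180. ] off line -4.8 behind mid -66.0
```

Emit:
move_arm(plan=[{"tx": 2,"ty": 1.5,"tz": 0,"wx": 0,"wy": 0,"wz": 0},{"tx": 3,"ty": 2,"tz": 0,"wx": 0,"wy": 0,"wz": 0},{"tx": 3,"ty": 2,"tz": 0,"wx": 0,"wy": 0,"wz": 0},{"tx": 2,"ty": 1,"tz": 0,"wx": 0,"wy": 0,"wz": 0},{"tx": 0,"ty": 0,"tz": 1,"wx": 0,"wy": 0,"wz": 0},{"tx": 0,"ty": 0,"tz": 3,"wx": 0,"wy": 0,"wz": 0},{"tx": 0,"ty": 0,"tz": 3,"wx": 0,"wy": 0,"wz": 0},{"tx": 0,"ty": 0,"tz": 3,"wx": 0,"wy": 0,"wz": 0},{"tx": 0,"ty": 0,"tz": 3,"wx": 0,"wy": 0,"wz": 0},{"tx": 0,"ty": 0,"tz": 3,"wx": 0,"wy": 0,"wz": 0},{"tx": 0,"ty": 0,"tz": 0,"wx": 0,"wy": 0,"wz": 0},{"tx": 0,"ty": 0,"tz": 0,"wx": 0,"wy": 0,"wz": 0}])

```text
time_s: 7.23
ee_pos: [551.4, -21.1, 114.5]
ee_rot: [-180.0, 0.2, 0.0]
force: [0.7, -0.1, 1.4]
gripper_width: 0.5
gripper_force: 0.0
```

Emit:
move_arm(plan=[{"tx": 0,"ty": 0,"tz": 0,"wx": 0,"wy": 0,"wz": 0}])

```text
time_s: 7.32
ee_pos: [553.6, -21.1, 117.2]
ee_rot: [180.0, -0.1, 0.0]
force: [0.8, 0.6, 1.3]
gripper_width: 0.5
gripper_force: 0.0
```

Target TCP y ≈ 4.3, which is 25 mm further.

Emit:
move_arm(plan=[{"tx": 0,"ty": -0.4,"tz": 0,"wx": 0,"wy": 0,"wz": 0},{"tx": 0,"ty": -0.4,"tz": 0,"wx": 0,"wy": 0,"wz": 0},{"tx": 0,"ty": -0.4,"tz": 0,"wx": 0,"wy": 0,"wz": 0},{"tx": 0,"ty": -0.3,"tz": 0,"wx": 0,"wy": 0,"wz": 0},{"tx": 0,"ty": -0.2,"tz": 0,"wx": 0,"wy": 0,"wz": 0},{"tx": 0,"ty": -0.2,"tz": 0,"wx": 0,"wy": 0,"wz": 0},{"tx": 0,"ty": -0.2,"tz": 0,"wx": 0,"wy": 0,"wz": 0},{"tx": 0,"ty": -0.1,"tz": 0,"wx": 0,"wy": 0,"wz": 0},{"tx": 0,"ty": -0.1,"tz": 0,"wx": 0,"wy": 0,"wz": 0},{"tx": 0,"ty": -0.1,"tz": 0,"wx": 0,"wy": 0,"wz": 0},{"tx": 0,"ty": -0.1,"tz": 0,"wx": 0,"wy": 0,"wz": 0},{"tx": 0,"ty": 0,"tz": 0,"wx": 0,"wy": 0,"wz": 0}])

```text
time_s: 8.32
ee_pos: [552.5, 4.1, 116.1]
ee_rot: [180.0, -0.0, 0.0]
force: [-0.2, -2.6, 2.8]
gripper_width: 0.5
gripper_force: 1.6
```

Emit:
move_arm(plan=[{"tx": 0,"ty": 0,"tz": 0,"wx": 0,"wy": 0,"wz": 0}])

```text
time_s: 8.4
ee_pos: [552.5, 4.0, 116.1]
ee_rot: [180.0, -0.0, 0.0]
force: [0.6, -3.2, 2.5]
gripper_width: 0.8
gripper_force: 1.7
```

Emit:
move_arm(plan=[{"tx": 0,"ty": 0.5,"tz": 0,"wx": 0,"wy": 0,"wz": 0},{"tx": 0,"ty": 1,"tz": 0,"wx": 0,"wy": 0,"wz": 0},{"tx": 0,"ty": 0.5,"tz": -2,"wx": 0,"wy": 0,"wz": 0},{"tx": 0,"ty": 0,"tz": -3,"wx": 0,"wy": 0,"wz": 0},{"tx": 0,"ty": 0,"tz": -3,"wx": 0,"wy": 0,"wz": 0},{"tx": 0,"ty": 0,"tz": -3,"wx": 0,"wy": 0,"wz": 0},{"tx": 0,"ty": 0,"tz": -3,"wx": 0,"wy": 0,"wz": 0},{"tx": -2,"ty": -1,"tz": -2,"wx": 0,"wy": 0,"wz": 0},{"tx": -3,"ty": -2,"tz": 0,"wx": 0,"wy": 0,"wz": 0},{"tx": -3,"ty": -2,"tz": 0,"wx": 0,"wy": 0,"wz": 0},{"tx": -2,"ty": -1.2,"tz": 0,"wx": 0,"wy": 0,"wz": 0},{"tx": 0,"ty": 0,"tz": 0,"wx": 0,"wy": 0,"wz": 0}])

```text
time_s: 9.4
ee_pos: [448.3, 47.5, 276.1]
ee_rot: [-179.9, 0.1, 0.2]
force: [-0.4, 0.0, 1.0]
gripper_width: 0.3
gripper_force: 0.0
```

```bash
python3 snap.py wrist w6; python3 - <<'E'
from meas import *
f=pickle.load(open('w6.pkl','rb')); u=int(round(proj(f,[520,45.6,100])[0])); v=[int(round(proj(f,[x,45.6,132])[1])) for x in(618.6,443.5)]; print(u,v)
wrist(f,[210,240,260,280,360,400,420],v[0],v[1],list(range(30,48))+list(range(130,185)),u,(280,40,375,150))
E
```

```text
9.45 [450.6  46.7 276.2] [-1.7996e+02 -0.0000e+00  1.4000e-01] [ 0.4 -0.2  0.6] [4.43366592e+00 5.04945388e+00 9.78960145e+01 3.73066759e-02
 7.70497763e+01 9.42869699e+01]
322 [18, 196]
mid x at y=50: 618.6 slope -0.11 deg res 0.21
front x at y=50: 443.5 slope -0.10 deg res 0.11
line y at x=580: 45.7, at 480 45.4 res 0.03
cap px (322.4021873474121, 86.60169219970703) (66.83537292480469, 69.6736068725586) at z180 [552.8  45.7 180. ] off line 0.1 behind mid -65.8
```

The jar is centred, 0.1 mm off the line. Next comes the front bar: move down in front of it and push.

Emit:
move_arm(plan=[{"tx": -2.5,"ty": 0.1,"tz": 0,"wx": 0,"wy": 0,"wz": 0},{"tx": -2.5,"ty": 0,"tz": 0,"wx": 0,"wy": 0,"wz": 0},{"tx": 0,"ty": 0,"tz": 2.6,"wx": 0,"wy": 0,"wz": 0},{"tx": 0,"ty": 0,"tz": 2.6,"wx": 0,"wy": 0,"wz": 0},{"tx": 0,"ty": 0,"tz": 2.6,"wx": 0,"wy": 0,"wz": 0},{"tx": 0,"ty": 0,"tz": 2.6,"wx": 0,"wy": 0,"wz": 0},{"tx": 0,"ty": 0,"tz": 2.6,"wx": 0,"wy": 0,"wz": 0},{"tx": 0,"ty": 0,"tz": 2.6,"wx": 0,"wy": 0,"wz": 0},{"tx": 0,"ty": 0,"tz": 0,"wx": 0,"wy": 0,"wz": 0},{"tx": 0,"ty": 0,"tz": 0,"wx": 0,"wy": 0,"wz": 0},{"tx": 0,"ty": 0,"tz": 0,"wx": 0,"wy": 0,"wz": 0}])

```text
time_s: 10.37
ee_pos: [403.8, 44.9, 120.9]
ee_rot: [-180.0, -0.1, 0.0]
force: [0.1, 0.3, 0.2]
gripper_width: 0.4
gripper_force: 0.0
```

Emit:
move_arm(plan=[{"tx": 0.3,"ty": 0,"tz": 0,"wx": 0,"wy": 0,"wz": 0},{"tx": 0.3,"ty": 0,"tz": 0,"wx": 0,"wy": 0,"wz": 0},{"tx": 0.3,"ty": 0,"tz": 0,"wx": 0,"wy": 0,"wz": 0},{"tx": 0.3,"ty": 0,"tz": 0,"wx": 0,"wy": 0,"wz": 0},{"tx": 0.3,"ty": 0,"tz": 0,"wx": 0,"wy": 0,"wz": 0},{"tx": 0.3,"ty": 0,"tz": 0,"wx": 0,"wy": 0,"wz": 0},{"tx": 0.3,"ty": 0,"tz": 0,"wx": 0,"wy": 0,"wz": 0},{"tx": 0.3,"ty": 0,"tz": 0,"wx": 0,"wy": 0,"wz": 0},{"tx": 0.3,"ty": 0,"tz": 0,"wx": 0,"wy": 0,"wz": 0},{"tx": 0.3,"ty": 0,"tz": 0,"wx": 0,"wy": 0,"wz": 0},{"tx": 0.3,"ty": 0,"tz": 0,"wx": 0,"wy": 0,"wz": 0},{"tx": 0.3,"ty": 0,"tz": 0,"wx": 0,"wy": 0,"wz": 0}])

```text
time_s: 11.37
ee_pos: [438.4, 45.1, 119.8]
ee_rot: [180.0, 0.0, 0.0]
force: [-3.3, 0.6, 1.8]
gripper_width: 0.5
gripper_force: 1.6
```

Emit:
move_arm(plan=[{"tx": 0.4,"ty": 0,"tz": 0,"wx": 0,"wy": 0,"wz": 0},{"tx": 0.4,"ty": 0,"tz": 0,"wx": 0,"wy": 0,"wz": 0},{"tx": 0.4,"ty": 0,"tz": 0,"wx": 0,"wy": 0,"wz": 0},{"tx": 0.4,"ty": 0,"tz": 0,"wx": 0,"wy": 0,"wz": 0},{"tx": 0.4,"ty": 0,"tz": 0,"wx": 0,"wy": 0,"wz": 0},{"tx": 0.4,"ty": 0,"tz": 0,"wx": 0,"wy": 0,"wz": 0},{"tx": 0.4,"ty": 0,"tz": 0,"wx": 0,"wy": 0,"wz": 0},{"tx": 0.4,"ty": 0,"tz": 0,"wx": 0,"wy": 0,"wz": 0},{"tx": 0.4,"ty": 0,"tz": 0,"wx": 0,"wy": 0,"wz": 0},{"tx": 0.3,"ty": 0,"tz": 0,"wx": 0,"wy": 0,"wz": 0},{"tx": 0.2,"ty": 0,"tz": 0,"wx": 0,"wy": 0,"wz": 0},{"tx": 0.2,"ty": 0,"tz": 0,"wx": 0,"wy": 0,"wz": 0}])

```text
time_s: 12.37
ee_pos: [481.5, 45.2, 119.9]
ee_rot: [180.0, 0.0, 0.0]
force: [-3.7, 0.7, 0.6]
gripper_width: 0.4
gripper_force: 1.6
```

Emit:
move_arm(plan=[{"tx": 0.2,"ty": 0,"tz": 0,"wx": 0,"wy": 0,"wz": 0},{"tx": 0.2,"ty": 0,"tz": 0,"wx": 0,"wy": 0,"wz": 0},{"tx": 0.2,"ty": 0,"tz": 0,"wx": 0,"wy": 0,"wz": 0},{"tx": 0.2,"ty": 0,"tz": 0,"wx": 0,"wy": 0,"wz": 0},{"tx": 0.2,"ty": 0,"tz": 0,"wx": 0,"wy": 0,"wz": 0},{"tx": 0.2,"ty": 0,"tz": 0,"wx": 0,"wy": 0,"wz": 0},{"tx": 0.2,"ty": 0,"tz": 0,"wx": 0,"wy": 0,"wz": 0},{"tx": 0.2,"ty": 0,"tz": 0,"wx": 0,"wy": 0,"wz": 0},{"tx": 0.2,"ty": 0,"tz": 0,"wx": 0,"wy": 0,"wz": 0},{"tx": 0.2,"ty": 0,"tz": 0,"wx": 0,"wy": 0,"wz": 0},{"tx": 0.2,"ty": 0,"tz": 0,"wx": 0,"wy": 0,"wz": 0},{"tx": 0.2,"ty": 0,"tz": 0,"wx": 0,"wy": 0,"wz": 0}])

```text
time_s: 13.37
ee_pos: [504.8, 45.2, 119.9]
ee_rot: [180.0, 0.1, 0.0]
force: [-6.1, 0.4, 1.8]
gripper_width: 0.4
gripper_force: 2.5
```

Emit:
move_arm(plan=[{"tx": 0.2,"ty": 0,"tz": 0,"wx": 0,"wy": 0,"wz": 0},{"tx": 0.2,"ty": 0,"tz": 0,"wx": 0,"wy": 0,"wz": 0},{"tx": 0.2,"ty": 0,"tz": 0,"wx": 0,"wy": 0,"wz": 0},{"tx": 0.2,"ty": 0,"tz": 0,"wx": 0,"wy": 0,"wz": 0},{"tx": 0.2,"ty": 0,"tz": 0,"wx": 0,"wy": 0,"wz": 0}])

```text
time_s: 13.78
ee_pos: [514.8, 45.2, 119.9]
ee_rot: [180.0, 0.1, 0.0]
force: [-5.5, 0.7, 0.6]
gripper_width: 0.4
gripper_force: 2.5
```

```bash
python3 snap.py wrist w7
```

```text
13.8333 [515.4  45.2 119.9] [1.8e+02 4.0e-02 4.0e-02] [-4.4 -0.6  0.1] [ 3.74114922e+00  1.78406771e+01  1.05132525e+02 -1.30148785e-03
  5.70633438e+01  9.36970787e+01]
```

View pics/w7.png

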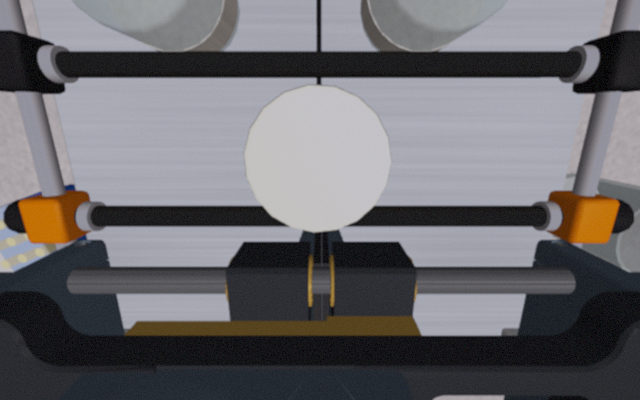

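The picture shows the cap centred on the line at (318,158), the middle bar at row 65 and the front bar at row 215, nearly closed.

```bash
cat > m7.py <<'E'
import sys; from meas import *
f=pickle.load(open(sys.argv[1]+'.pkl','rb')); g=f['color'].astype(float).mean(2); X={}
for n,v in(('mid',int(sys.argv[2])),('front',int(sys.argv[3]))):
    o=[]
    for u in(140,180,220,420,460,500):
        w=g[v-22:v+23,u]; o.append(onz(f,u,(lambda d:(d*np.arange(v-22,v+23)).sum()/d.sum())(np.clip(100-w,0,None)),132)[0])
    X[n]=np.mean(o); print(n,np.round(o,1),X[n].round(1))
print('gap',X['mid']-X['front'],'-> remaining',X['mid']-X['front']-74)
e,a=cap(f,(225,75,415,240)); P=onz(f,*e,180); print(e,a,P.round(1),'cap to mid',X['mid']-P[0],'cap to line',P[1]-45.6)
E
python3 m7.py w7 65 215
```

```text
mid [618.4 618.3 618.5 618.5 618.5 618.5] 618.5
front [539.1 539.  539.1 539.1 539.2 539.2] 539.1
gap 79.3325956495836 -> remaining 5.332595649583595
(317.1651611328125, 157.56839752197266) (148.03952026367188, 148.5161590576172) [577.9  45.8 180. ] cap to mid 40.52664458029051 cap to line 0.21262941741844088
```

Emit:
move_arm(plan=[{"tx": 0.1,"ty": 0,"tz": 0,"wx": 0,"wy": 0,"wz": 0},{"tx": 0.1,"ty": 0,"tz": 0,"wx": 0,"wy": 0,"wz": 0},{"tx": 0.1,"ty": 0,"tz": 0,"wx": 0,"wy": 0,"wz": 0},{"tx": 0.05,"ty": 0,"tz": 0,"wx": 0,"wy": 0,"wz": 0}])

```text
time_s: 14.17
ee_pos: [518.8, 45.2, 119.9]
ee_rot: [180.0, 0.0, 0.0]
force: [-4.8, 0.1, 1.5]
gripper_width: 0.5
gripper_force: 2.4
```

Emit:
move_arm(plan=[{"tx": 0.05,"ty": 0,"tz": 0,"wx": 0,"wy": 0,"wz": 0},{"tx": 0.05,"ty": 0,"tz": 0,"wx": 0,"wy": 0,"wz": 0}])

```text
time_s: 14.33
ee_pos: [519.7, 45.2, 119.9]
ee_rot: [180.0, 0.0, 0.0]
force: [-4.5, 0.5, 1.1]
gripper_width: 0.5
gripper_force: 2.4
```

```bash
python3 snap.py wrist w8; python3 m7.py w8 65 206
```

```text
14.3833 [519.8  45.2 119.9] [1.8e+02 0.0e+00 4.0e-02] [-4.2  0.7 -0.1] [ 3.70748280e+00  1.81923041e+01  1.04592496e+02 -4.80579318e-03
  5.72184809e+01  9.36666592e+01]
mid [618.3 618.4 618.5 618.5 618.5 618.5] 618.5
front [543.9 544.  544.  544.1 544.1 544.1] 544.0
gap 74.43490256498694 -> remaining 0.4349025649869418
(317.02669525146484, 157.51012420654297) (147.76028442382812, 148.4016876220703) [582.8  45.9 180. ] cap to mid 35.66221690816326 cap to line 0.2661289538420917
```

Emit:
move_arm(plan=[{"tx": 0.05,"ty": 0,"tz": 0,"wx": 0,"wy": 0,"wz": 0},{"tx": 0,"ty": 0,"tz": 0,"wx": 0,"wy": 0,"wz": 0}])

```text
time_s: 14.55
ee_pos: [520.3, 45.2, 119.9]
ee_rot: [180.0, 0.0, 0.0]
force: [-4.9, 1.0, 0.1]
gripper_width: -0.0
gripper_force: 2.3
```

Emit:
move_arm(plan=[{"tx": 0.05,"ty": 0,"tz": 0,"wx": 0,"wy": 0,"wz": 0},{"tx": 0,"ty": 0,"tz": 0,"wx": 0,"wy": 0,"wz": 0}])

```text
time_s: 14.72
ee_pos: [520.6, 45.2, 119.9]
ee_rot: [180.0, 0.0, 0.0]
force: [-5.1, 0.0, 1.9]
gripper_width: 0.5
gripper_force: 2.6
```

Emit:
move_arm(plan=[{"tx": 0.05,"ty": 0,"tz": 0,"wx": 0,"wy": 0,"wz": 0},{"tx": 0,"ty": 0,"tz": 0,"wx": 0,"wy": 0,"wz": 0}])

```text
time_s: 14.88
ee_pos: [520.7, 45.2, 119.9]
ee_rot: [180.0, 0.1, 0.0]
force: [-6.0, 1.0, 1.9]
gripper_width: 0.7
gripper_force: 3.0
```

Emit:
move_arm(plan=[{"tx": 0.05,"ty": 0,"tz": 0,"wx": 0,"wy": 0,"wz": 0},{"tx": 0,"ty": 0,"tz": 0,"wx": 0,"wy": 0,"wz": 0}])

```text
time_s: 15.05
ee_pos: [520.9, 45.2, 119.9]
ee_rot: [180.0, 0.1, 0.0]
force: [-6.5, 0.7, 1.8]
gripper_width: 0.6
gripper_force: 3.4
```

```bash
python3 snap.py wrist w9; python3 m7.py w9 65 204
```

```text
15.1 [520.9  45.2 119.9] [1.8e+02 1.2e-01 4.0e-02] [-7.3  0.9  1.6] [3.69764899e+00 1.83299707e+01 1.04376621e+02 5.47266074e-03
 5.74091173e+01 9.36519209e+01]
mid [618.7 618.8 618.9 618.9 618.9 618.9] 618.9
front [545.  545.  545.1 545.2 545.3 545.3] 545.1
gap 73.72442550444578 -> remaining -0.2755744955542241
(317.1245574951172, 158.45836639404297) (147.8871612548828, 148.19688415527344) [583.7  45.8 180. ] cap to mid 35.15975593739324 cap to line 0.22919151118656345
```

Emit:
move_arm(plan=[{"tx": 0.05,"ty": 0,"tz": 0,"wx": 0,"wy": 0,"wz": 0},{"tx": 0.05,"ty": 0,"tz": 0,"wx": 0,"wy": 0,"wz": 0},{"tx": 0,"ty": 0,"tz": 0,"wx": 0,"wy": 0,"wz": 0}])

```text
time_s: 15.35
ee_pos: [521.1, 45.2, 119.9]
ee_rot: [180.0, 0.2, 0.0]
force: [-9.2, 0.4, 4.1]
gripper_width: 0.4
gripper_force: 4.3
```

The bar is now at a firm stop: the force reached 9 N with almost no further motion. I back straight off, lift and check.

Emit:
move_arm(plan=[{"tx": -0.2,"ty": 0,"tz": 0,"wx": 0,"wy": 0,"wz": 0},{"tx": -0.5,"ty": 0,"tz": 0,"wx": 0,"wy": 0,"wz": 0},{"tx": -1.5,"ty": 0,"tz": 0,"wx": 0,"wy": 0,"wz": 0},{"tx": -2.5,"ty": 0,"tz": 0,"wx": 0,"wy": 0,"wz": 0},{"tx": -2.5,"ty": 0,"tz": -2,"wx": 0,"wy": 0,"wz": 0},{"tx": -1,"ty": 0,"tz": -3,"wx": 0,"wy": 0,"wz": 0},{"tx": 0,"ty": 0,"tz": -3,"wx": 0,"wy": 0,"wz": 0},{"tx": 0,"ty": 0,"tz": -3,"wx": 0,"wy": 0,"wz": 0},{"tx": 0,"ty": 0,"tz": -3,"wx": 0,"wy": 0,"wz": 0},{"tx": 0,"ty": 0,"tz": -2,"wx": 0,"wy": 0,"wz": 0},{"tx": 0,"ty": 0,"tz": 0,"wx": 0,"wy": 0,"wz": 0},{"tx": 0,"ty": 0,"tz": 0,"wx": 0,"wy": 0,"wz": 0}])

```text
time_s: 16.35
ee_pos: [442.5, 45.0, 281.4]
ee_rot: [180.0, -0.4, 0.0]
force: [-0.2, -0.1, -0.3]
gripper_width: 0.4
gripper_force: 0.0
```

```bash
python3 snap.py wrist w10; python3 snap.py side s10; python3 - <<'E'
from meas import *
f=pickle.load(open('w10.pkl','rb')); u=int(round(proj(f,[490,45.6,100])[0])); v=[int(round(proj(f,[x,45.6,132])[1])) for x in(618.6,544.6)]; print(u,v,proj(f,[583,45.6,180]))
a=f['color'][:240]; b=pickle.load(open('s10.pkl','rb'))['color'][110:350,180:440]
cv2.imwrite('pics/fin.png',np.vstack([a,np.hstack([b,np.zeros((240,380,3),np.uint8)])])[:,:,::-1])
E
```

```text
16.4 [441.5  45.  280. ] [ 1.7999e+02 -1.5000e-01  4.0000e-02] [ 0.2  0.4 -0.2] [ 4.35471874e+00  3.98639402e+00  9.85378907e+01 -2.24839468e-02
  7.73298967e+01  9.43207682e+01]
16.45 [440.8  45.  279.1] [ 1.7998e+02 -0.0000e+00  4.0000e-02] [ 0.3 -0.8  0.2] [ 4.35864190e+00  4.02905082e+00  9.86093406e+01 -2.08283316e-02
  7.73597576e+01  9.43196236e+01]
319 [15, 96] (np.float64(319.14357683514163), np.float64(42.98767192786306))
```

View pics/fin.png

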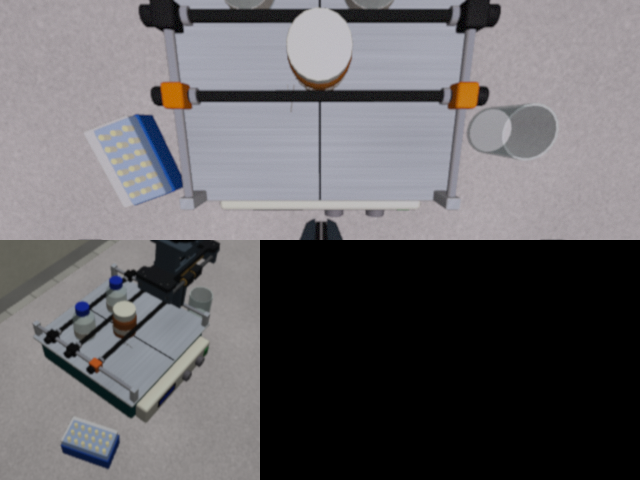

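The final view shows the jar upright on the line, cap at (320,42), between the middle bar (row 15) and the front bar (row 96). The bottles, beaker and tip box are in place. One last numeric check before I hand in.

```bash
python3 - <<'E'
from meas import *
f=pickle.load(open('w10.pkl','rb'))
r,e,P=wrist(f,[215,240,260,380,400,420],15,96,list(range(115,195)),319,(280,5,370,90))
print('gap',np.polyval(r['mid'],46)-np.polyval(r['front'],46))
E
```

```text
mid x at y=50: 618.7 slope -0.04 deg res 0.14
front x at y=50: 545.2 slope -0.13 deg res 0.02
line y at x=580: 45.9, at 480 45.7 res 0.06
cap px (319.1133346557617, 43.54678726196289) (67.21710205078125, 73.76455688476562) at z180 [582.6  45.6 180. ] off line -0.3 behind mid -36.1
gap 73.49228397156287
```

```bash
python3 -c "
from workcell import env
print(env.job_done())"
```

```text
the job is handed in; nothing more can be done
None
```

The jar stands upright within about 0.3 mm of the centre line, shut in between the front and middle bars (measured gap 73.5 mm, nominal 74), with the bottles, beaker and tip box not touched; I handed the job in at about 16.5 s, and no verdict came back.

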